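Put the rice mould away and tip its box shut

TASK

The washed wooden rice mould is drying on end in the steel caddy: take it out, lay it flat on the table and let go of it, then pick it up again from there and set it down flat inside the grey storage box without dropping it. Then push the box's open lid forward past upright and let it fall fully shut by its own weight, without pressing it down. Leave the bowl, the bottle and the mug where they stand.

Things in the scene. Friction and masses are not known exactly. Their poses are not given: they have to be found in the camera images.
- mould: loose wooden block 120 mm long, 54 wide, 36 thick, about 0.16 kg, three square hollows in one broad face. Its z axis runs along the length, y across the width, x through the thickness (hollows open to +x). Origin: centre of the end it stands on. At the start it stands on end (z up) in the caddy's front cell, its y about along the caddy's y, 65 mm above the rim. Either broad face may end up on top
- mould_mid (a point): centre of the mould, 60 mm from each end, axes as the mould's; 18 mm above whatever the mould lies flat on
- caddy: open steel box fixed to the table, 111 mm (x) by 76 (y) by 60 high, 5 mm walls and floor, on the other side of the robot's middle line from the storage box. Origin: centre of underside. Two cells along x: the front one (-x, nearer the robot, 48 x 66 mm, centred 26.5 mm from the origin) holds the mould; in the back one stand three thin dark spoon handles, fixed, up to 135 mm above the table
- box: grey plastic storage box fixed to the table, outside 160 mm (x) by 190 (y) by 54 high, walls and floor 5 mm, inside 150 x 180 mm and 49 deep, open at the top. Origin: centre of underside, z up; its +x side, roughly away from the robot, carries the lid hinge
- lid (a joint): the box's lid, flat plate 160 x 190 mm, 6 thick, 0.2 kg, with a lip of 11 mm more in the middle of its free edge; hinged along the box's far (+x) top rim. 0 rad = shut, 1.57 = upright; at the start it leans back on its stop at 2.0, so push it from behind (+x side) towards -x. Nearly free hinge: above 1.57 it falls back open, below it falls shut
- lid_hinge (a point): middle of the hinge line, 80 mm along the box's +x from its origin, 54.5 mm above the table; the line runs along the box's y. At joint value q the lid's inner face leaves it along (-cos q, 0, sin q) in the box's axes; the 6 mm thickness lies on the outer side (upper when shut)
- lid_edge (a point): middle of the lid's free edge (without the lip), 160 mm from the hinge line
- bowl: white china bowl, 110 mm across and 55 mm high, loose, beyond the middle of the work area; origin under its centre; leave alone
- bottle: amber glass bottle, 60 mm across and 150 mm high, loose, at the left; origin under its centre; leave alone
- mug: blue china mug, 80 mm across and 85 mm high, loose, at the right; origin under its centre; leave alone
Not all that is in view belongs to the job. Of the things that look like the mould, take the one that is farthest from the robot's base at the start.

How it is judged:
By the outcome, as a careful person would: the job done as asked, in the order asked, and still so for the second after the job is handed in, with the robot touching nothing.
It also fails if it takes over 72 s, if anything falls off the work surface, if the arm or the gripper's body presses on something with over 40 N, if the wrist force passes 120 N, or if a joint passes its speed limit or range.

ROBOT

A 6-joint arm with a two-finger parallel gripper is mounted at the origin on the work surface. World frame = base frame: x ahead of the robot, y to its left, z up, the work surface at z = 0. Lengths are in m, angles in rad, forces in N, time in s.
With the tool pointing down it reaches from about 0.4 to 0.925 m from the base axis. Payload 3.4 kg.
Tool frame: the origin (TCP) lies at the very end of the fingers, on their centre line; the grasp point (between the pads) lies 19 mm behind it; z points along the fingers, y is the line along which they close (so a half turn about z gives the same grasp; the last joint's range is limited). The gripper opens to 85 mm and grips with 20 to 120 N. Pads are 22 mm wide; open, the fingers measure 114 mm over their backs; the gripper's body (76 mm by 85 mm) begins 54 mm behind the grasp point. The pads swing forward as they close: fully open they stand 13 mm farther back than shut.
Start: joints at [1.25, 0.307, 1.506, -0, 1.328, -0.073], TCP at [0.141, 0.557, 0.231] pointing down, gripper open.
Joint ranges: [-3.12, 3.12], [-1.05, 2.28], [0.14, 2.33], [-1.42, 4.57], [0.1, 2.73], [-2.68, 2.68]. Speed limits (rad/s): [2.57, 2.57, 3.14, 3.14, 3.14, 3.14].

INTERFACE

Orientations are given as [roll, pitch, yaw] about the fixed x, y, z axes, in that order (R = Rz(yaw) Ry(pitch) Rx(roll)).
In Python, from bench import get_obs, get_image, hand_in gives the robot as it stands.
- The arm moves only by the tool step_arm, never from a script. Its argument "motion" is text: rows parted by semicolons, each of 4 numbers parted by spaces: the shift along the world's x, y, z in cm, then the turn about the world's z in units of 5 degrees (1.0 is 5 degrees). In form: dx dy dz spin; .... A call has 1 to 10 rows; each row shifts and turns the commanded pose from where the row before left it; what a row does not reach is not made up. A row lasts 1/12 s, in which the tool goes at most 41.7 mm and 7.16 degrees, less where a joint would pass 70% of its speed; a pose out of reach is approached as far as the arm can. A call with a gripper value outside its range is refused whole. "grip" is the opening, from -1 (shut) to 1 (fully open), set as the call begins (left out, the last holds). The fingers move at their own pace and stop on an object; "force" is the grip in N (left out, the last holds). Time passes only in rows, so rows that do not move let the fingers close. It gives the time, the measured TCP pose, the force, the opening and the grip force at its end, in the units of the state.
- get_obs(): the state, without advancing time (a new reading comes with each control period).
- get_image(name): name is "side" or "top" or "wrist"; returns a dict with "image" (400x640x3 uint8, blue, green, red), "z_map" (400x640 float32, m along the optical axis (not along the pixel's ray), 0 where there is no reading), "fov_y" (degrees; the focal length in pixels is half the picture's height over the tangent of half this angle, whatever the lens; pixels are square), "cx", "cy" (the principal point, pixels), "dist" ([k1, k2, p1, p2, k3] as OpenCV has them; the pictures are not rectified), "R" (3x3) and "t" (3): a world point X has camera coordinates R X + t. Camera axes: x right, y down, z forward; pixel columns grow to the right and rows downward; lengths in m; the calibration is good to about 2 mm. A picture is of the moment at which its call begins.
- hand_in(): hands the job in; it is judged then, once.
The state is a dict: "time_s": time; "joint_positions": joint angles; "joint_vel": joint speeds; "tau": joint torques, N m; "position": TCP position; "orientation": TCP orientation; "wrist_force": force on the tool from outside, world axes, zero at the start; "wrist_torque": the same for the moment, N m; "finger_gap": finger opening in m; "grip_force": force on a finger pad.
Only numpy, scipy, OpenCV 4.12 (cv2) and the standard library are available. Lean on these libraries where they do the work, as an engineer would, in place of code of your own. Each camera call takes 0.05 s, during which the arm holds its last target. There are 200 camera calls.

## Working session

There is one attempt and no reset: what is moved stays moved. The work goes in short steps, Python scripts to look and compute and a tool call to move; the robot and the scene stay as the last step left them, time stands still between calls to the robot, and variables do not carry over. Pictures are saved under pics/ and viewed, at most 13 in all, crops included, and the job is handed in when it is done.

Besides the shell and the picture viewer there is one more tool, called after "Request:" as name(argument=value, ...), one argument or row to a line, values as JSON. step_arm: Moves the arm, as the interface text tells. Its arguments: {"type":"object","properties":{"motion":{"type":"string"},"grip":{"type":"number"},"force":{"type":"number"}},"required":["motion"]}

```bash
mkdir -p pics
cat > h.py <<'E'
import numpy as np, cv2
from bench import get_obs, get_image, hand_in
def cam(n,save=None):
    d=get_image(n); h=d["image"].shape[0]; f=h/2/np.tan(np.radians(d["fov_y"])/2)
    d["K"]=np.array([[f,0,d["cx"]],[0,f,d["cy"]],[0,0,1]]); d["R"]=np.array(d["R"]); d["t"]=np.array(d["t"]); d["dist"]=np.array(d["dist"],float)
    if save: cv2.imwrite(f"pics/{save}.png",d["image"]); np.save(f"pics/{save}.npy",d,allow_pickle=True)
    return d
def load(s): return np.load(f"pics/{s}.npy",allow_pickle=True).item()
def rays(d,px):
    u=cv2.undistortPoints(np.array(px,float).reshape(-1,1,2),d["K"],d["dist"]).reshape(-1,2)
    return np.c_[u,np.ones(len(u))]
def at_depth(d,px):  # world pts using z_map
    r=rays(d,px); z=np.array([d["z_map"][int(round(v)),int(round(u))] for u,v in px])
    return (r*z[:,None]-d["t"])@d["R"]
def at_z(d,px,h):
    r=rays(d,px)@d["R"]; c=-d["R"].T@d["t"]
    return c+r*((h-c[2])/r[:,2])[:,None]
def cloud(d):
    H,W=d["z_map"].shape; uu,vv=np.meshgrid(np.arange(W),np.arange(H))
    P=(rays(d,np.c_[uu.ravel(),vv.ravel()])*d["z_map"].reshape(-1,1)-d["t"])@d["R"]
    P[d["z_map"].ravel()==0]=np.nan
    return P.reshape(H,W,3)
def crop(s,x0,y0,x1,y1,k,out):
    cv2.imwrite(f"pics/{out}.png",cv2.resize(cv2.imread(f"pics/{s}.png")[y0:y1,x0:x1],None,fx=k,fy=k,interpolation=cv2.INTER_CUBIC))
E
python3 - <<'E'
from h import *
for n in("top","side"):
    d=cam(n,n+"0"); print(n,d["fov_y"],d["dist"],-d["R"].T@d["t"])
o=get_obs(); print({k:np.round(v,3) for k,v in o.items()})
E
```

```text
top 46.082099689415834 [-0.06424669  0.          0.          0.          0.        ] [ 0.42834454 -0.00992531  1.64832278]
side 43.60022856960455 [-0.05073407  0.          0.          0.          0.        ] [ 0.40913252 -1.45933339  0.94892603]
{'time_s': np.float64(0.1), 'joint_positions': array([ 1.25 ,  0.307,  1.508, -0.   ,  1.328, -0.074]), 'joint_vel': array([-0.001, -0.001, -0.002, -0.   ,  0.002,  0.001]), 'tau': array([-0.0000e+00, -4.5853e+01, -2.5261e+01, -0.0000e+00,  6.0000e-03,
        0.0000e+00]), 'position': array([0.141, 0.557, 0.231]), 'orientation': array([-3.14 , -0.   ,  2.894]), 'wrist_force': array([-0.122, -0.234, -0.569]), 'wrist_torque': array([0.012, 0.043, 0.01 ]), 'grip_force': np.float64(0.0), 'finger_gap': np.float64(0.086)}
```

View pics/top0.png

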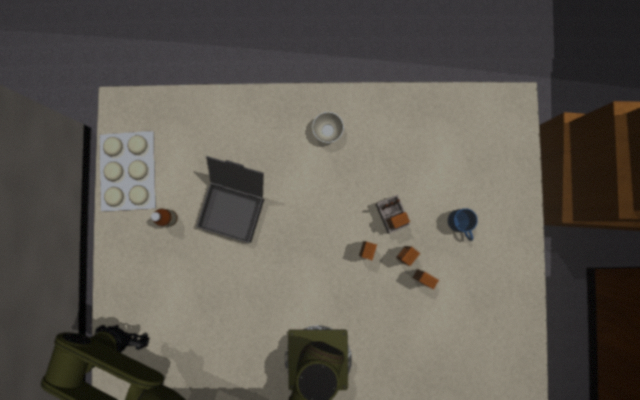

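View pics/side0.png

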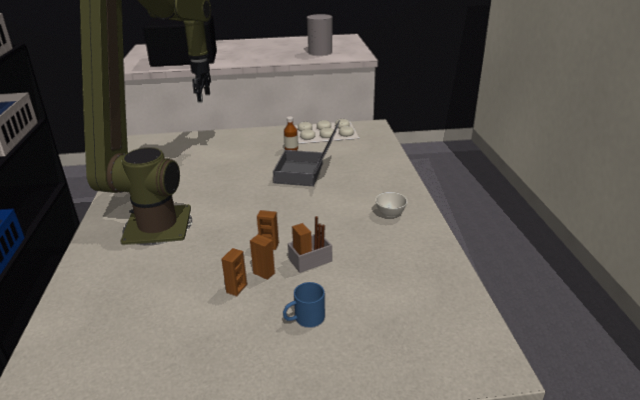

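Four mould look-alikes in the top view: (369,250), (408,255), (426,279) and (398,220). The last stands in the caddy's front cell, with the spoons behind it, and is farthest from the base. In the side view it's at (302,238). I'll confirm with a crop and measure.

Run:
```python
from h import *
a=load("top0"); b=load("side0")
im=a["image"][180:300,340:450]; im2=b["image"][190:310,210:350]
A=cv2.resize(im,(412,450),interpolation=cv2.INTER_CUBIC);B=cv2.resize(im2,(385,330),interpolation=cv2.INTER_CUBIC)
c=np.zeros((450,800,3),np.uint8);c[:,:412]=A;c[:330,414:799]=B
cv2.imwrite("pics/cr1.png",cv2.convertScaleAbs(c,alpha=1.5))
P=cloud(a)
for p in [(369,250),(408,255),(426,279),(398,220)]: 
    q=P[p[1],p[0]];print(p,q.round(3),np.hypot(q[0],q[1]).round(3))
def rect(m,name):
    pts=P[m][:,:2].astype(np.float32); r=cv2.minAreaRect(pts*1000); print(name,len(pts),r, np.nanmedian(P[m][:,2]))
Z=P[...,2];vv,uu=np.mgrid[:400,:640]
def win(u0,v0,u1,v1):return (uu>u0)&(uu<u1)&(vv>v0)&(vv<v1)
rect(win(380,205,415,236)&(Z>.115)&(Z<.135)&(vv>208),"mould top")
rect(win(370,190,415,236)&(Z>.045)&(Z<.07),"caddy rim")
rect(win(190,170,270,245)&(Z>.045)&(Z<.065),"box rim")
rect(win(190,140,280,200)&(Z>.08),"lid")
m=win(190,140,280,200)&(Z>.07); print("lid z",Z[m].min(),Z[m].max())
for n,w in(("bowl",(305,105,350,155)),("bottle",(145,200,180,235)),("mug",(440,200,485,245))):
    m=win(*w)&(Z>.02);print(n,np.nanmedian(P[m],0).round(3),np.nanmax(Z[m]))
```

```text
(369, 250) [ 0.38  -0.168  0.124] 0.416
(408, 255) [ 0.363 -0.294  0.123] 0.467
(426, 279) [ 0.286 -0.35   0.126] 0.452
(398, 220) [ 0.476 -0.262  0.13 ] 0.544
mould top 194 ((476.750244140625, -270.2248840332031), (36.13847732543945, 54.95963668823242), 22.946792602539062) 0.12534348897484576
caddy rim 219 ((499.8834228515625, -258.8356628417969), (111.2219009399414, 77.10964965820312), 22.23187828063965) 0.05914335941376261
box rim 408 ((511.521484375, 299.6613464355469), (193.07785034179688, 167.68548583984375), 73.06398010253906) 0.05542383048645649
lid 1255 ((625.1082153320312, 263.92791748046875), (190.00767517089844, 67.33626556396484), 72.94405364990234) 0.15010061966702054
lid z 0.07002405591160371 0.2186862459604899
bowl [ 0.818 -0.04   0.04 ] 0.06417353515359042
bottle [0.489 0.509 0.101] 0.15545672740984598
mug [ 0.47  -0.512  0.063] 0.09325510720275405
```

View pics/cr1.png

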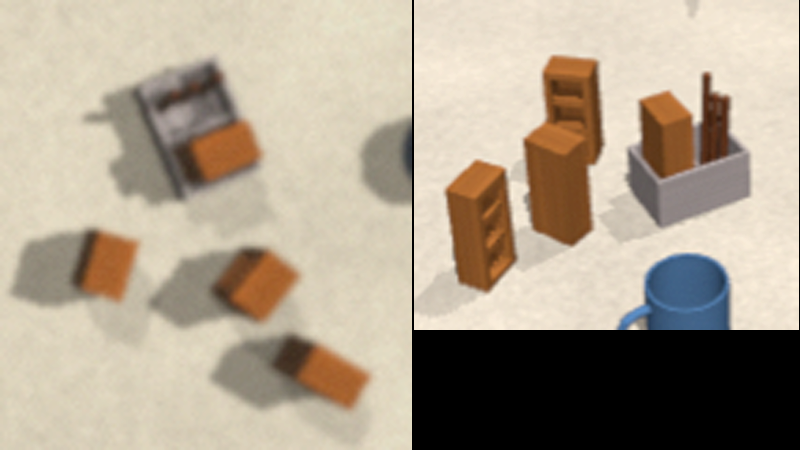

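The crop confirms it: the target is the block in the caddy's front cell, top view (398,220). The other three stand on the bare table. The mould top is at (0.477, -0.270) with yaw about 22.5°. I'm moving over it now.

Request:
step_arm(
  motion="2.8 -2.8 .7 -1.4;2.8 -2.8 .7 -1.4;2.8 -2.8 .7 -1.4;2.8 -2.8 .7 -1.4;2.8 -2.8 .7 -1.4;2.8 -2.8 .7 -1.4;2.8 -2.8 .7 -1.4;2.8 -2.8 .7 -1.4;2.8 -2.8 .7 -1.4;2.8 -2.8 .7 -1.4",
  grip=1,
)

```text
time_s: 0.93
position: [0.4218, 0.2757, 0.3014]
orientation: [-3.141, 0.0, 1.666]
wrist_force: [1.2, -0.3, 0.1]
finger_gap: 0.0853
grip_force: 0.0
```

Request:
step_arm(
  motion="0.4 -4 0 -1.4;0.4 -4 0 -1.4;0.4 -4 0 -1.4;0.4 -4 0 -1.4;0.4 -4 0 -1.4;0.4 -4 0 -1.4;0.4 -4 0 -1.4;0.4 -4 0 -1.4;0.4 -4 0 -1.4;0.4 -4 0 -1.4",
)

```text
time_s: 1.77
position: [0.4604, -0.1244, 0.3011]
orientation: [-3.141, 0.0, 0.444]
wrist_force: [1.2, 1.1, 0.1]
finger_gap: 0.0854
grip_force: 0.0
```

Request:
step_arm(
  motion="0.3 -2.9 0 -0.3;0.3 -2.9 0 -0.3;0.3 -2.9 0 0;0.3 -2.9 0 0;0.4 -3.0 0 0;0 0 0 0;0 0 -2 0;0 0 -2 0;0 0 -2 0;0 0 0 0",
)

```text
time_s: 2.6
position: [0.4742, -0.2664, 0.237]
orientation: [-3.134, 0.005, 0.398]
wrist_force: [-0.2, 0.9, -0.5]
finger_gap: 0.0852
grip_force: 0.0
```

Run:
```python
from h import *
d=cam("wrist","w0"); o=get_obs(); print(o["position"].round(4),o["orientation"].round(3)); P=cloud(d)
m=(P[...,2]>.11)&(P[...,2]<.135)&(abs(P[...,0]-.477)<.045)&(abs(P[...,1]+.27)<.045); n,l,s,c=cv2.connectedComponentsWithStats(m.astype(np.uint8))
i=1+s[1:,4].argmax(); m=l==i; print(s[i]); print(cv2.minAreaRect((P[m][:,:2]*1000).astype(np.float32)),np.nanmedian(P[m],0))
```

```text
[ 0.4753 -0.267   0.239 ] [-3.136e+00  3.000e-03  3.980e-01]
[ 301  170   66   46 2786]
((475.16595458984375, -269.46771240234375), (36.60190963745117, 54.116355895996094), 23.145965576171875) [ 0.47657    -0.2690366   0.12531194]
```

View pics/w0.png

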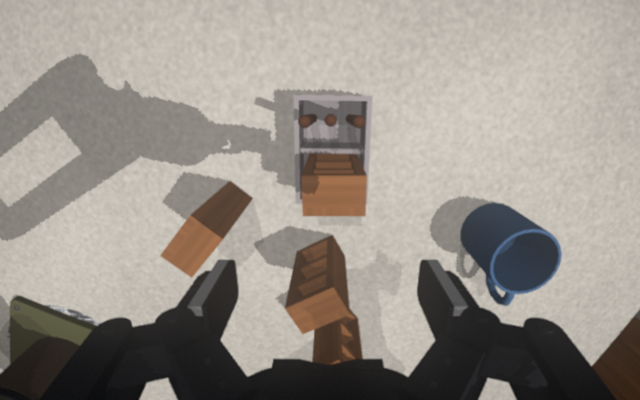

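The wrist view shows the mould's top at (334,193), its hollows facing the spoons at (330,120), and the fingers straddling it. I'm descending to grasp across the width.

Request:
step_arm(
  motion="0 0 0 0;0 0 -2 0;0 0 -2.5 0;0 0 -2.5 0;0 0 -2.5 0;0 0 -2.5 0;0 0 -2 0;0 0 -1 0;0 0 -0.5 0;0 0 0 0",
)

```text
time_s: 3.48
position: [0.4775, -0.2687, 0.0865]
orientation: [3.141, -0.0, 0.398]
wrist_force: [0.3, -0.1, 0.3]
finger_gap: 0.0855
grip_force: 0.0
```

Request:
step_arm(
  motion="0 0 0 0;0 0 0 0;0 0 0 0;0 0 0 0;0 0 0 0;0 0 0 0",
  grip=-1,
  force=40,
)

```text
time_s: 3.98
position: [0.4783, -0.2694, 0.0879]
orientation: [3.139, -0.002, 0.398]
wrist_force: [0.1, 0.6, 7.2]
finger_gap: 0.0537
grip_force: 43.0
```

Request:
step_arm(
  motion="0 0 0.5 0;0 0 1 0;0 0 2 0;0 0 2.5 0;0 0 2.5 0;0 0 2.5 0;0 0 2.5 0;0 0 2 0;0 0 1 0;0 0 0 0",
)

```text
time_s: 4.82
position: [0.4782, -0.2693, 0.2542]
orientation: [3.137, -0.003, 0.398]
wrist_force: [0.2, -0.6, -1.9]
finger_gap: 0.0535
grip_force: 42.8
```

Request:
step_arm(
  motion="0 0 0 0;0.7 1.2 0 1;0.7 2.4 0 1.4;0.7 2.4 0 1.4;0.7 2.4 0 1.4;0.7 2.4 0 1.4;0.7 2.4 0 1.4;0.7 2.4 0 1.4;0.7 2.4 0 1.4;0.7 1.2 0 1.4",
)

```text
time_s: 5.65
position: [0.5385, -0.0735, 0.2488]
orientation: [-3.136, -0.002, 1.47]
wrist_force: [-0.8, -0.3, -1.8]
finger_gap: 0.0534
grip_force: 42.6
```

Request:
step_arm(
  motion="0 0 0 1.2;0 0 -0.5 0;0 0 -1 0;0 0 -1 0;0 0 0 0;0 0 0 0;0 0 0 0",
)

```text
time_s: 6.23
position: [0.5397, -0.077, 0.2258]
orientation: [-3.141, -0.0, 1.566]
wrist_force: [0.5, -0.2, -1.3]
finger_gap: 0.0534
grip_force: 42.7
```

Run:
```python
from h import *
a=cam("side","side1"); b=cam("top","top1");o=get_obs();print(o["position"].round(4),o["orientation"].round(3),o["wrist_force"].round(2))
crop("side1",230,60,390,260,3,"s1c")
P=cloud(a); p=o["position"]
m=(abs(P[...,0]-p[0])<.04)&(abs(P[...,1]-p[1])<.04)&(P[...,2]<p[2]-.005)&(P[...,2]>.02)
Q=P[m];print(len(Q),np.percentile(Q,[1,50,99],axis=0).round(3),np.nanmin(Q[:,2]))
for z in (.12,.15,.18,.2):
    q=Q[abs(Q[:,2]-z)<.006]; print(z,len(q),q.mean(0).round(3) if len(q) else 0, np.percentile(q,[2,98],axis=0).round(3) if len(q) else 0)
```

```text
[ 0.5403 -0.077   0.2266] [3.141 0.    1.566] [-0.23 -0.12 -2.13]
392 [[ 0.514 -0.107  0.141]
 [ 0.541 -0.099  0.182]
 [ 0.567 -0.079  0.221]] 0.13839529782164972
0.12 0 0 0
0.15 63 [ 0.54  -0.098  0.15 ] [[ 0.515 -0.105  0.145]
 [ 0.567 -0.077  0.156]]
0.18 58 [ 0.54  -0.099  0.18 ] [[ 0.514 -0.106  0.175]
 [ 0.567 -0.089  0.186]]
0.2 59 [ 0.54  -0.099  0.2  ] [[ 0.514 -0.105  0.194]
 [ 0.567 -0.092  0.206]]
```

View pics/s1c.png

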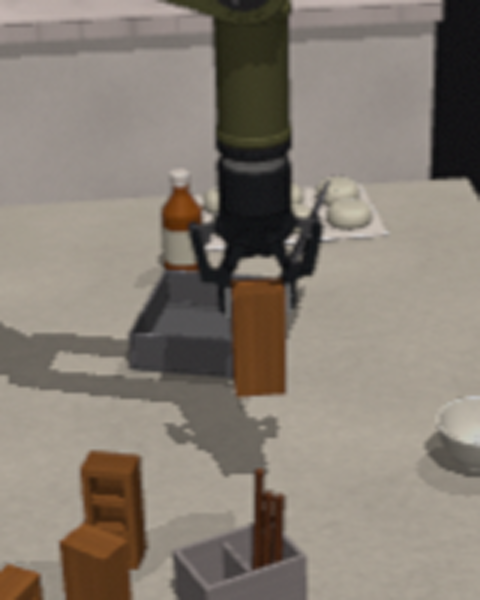

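The mould hangs upright in the grip. In the crop it spans about (232–285, 280–395), with its bottom near z=0.14. I'll shift to clear table and lower it to contact, then tip it about its bottom -y edge with a light grip.

Request:
step_arm(
  motion="0 1 0 0;0 2.5 0 0;0 2.5 -1 0;0 2.5 -2 0;0 2.5 -2 0;0 1 -2 0;0 0 -2 0;0 0 -2 0;0 0 -1.5 0;0 0 -0.5 0",
)

```text
time_s: 7.17
position: [0.5385, 0.0443, 0.0945]
orientation: [-3.138, -0.0, 1.568]
wrist_force: [-0.5, -0.5, -2.2]
finger_gap: 0.0538
grip_force: 42.8
```

Request:
step_arm(
  motion="0 0 -0.4 0;0 0 -0.3 0;0 0 -0.2 0;0 0 0 0;0 0 0 0",
)

```text
time_s: 7.58
position: [0.5406, 0.0434, 0.088]
orientation: [3.14, -0.0, 1.567]
wrist_force: [0.7, 0.6, -1.5]
finger_gap: 0.0534
grip_force: 42.8
```

Request:
step_arm(
  motion="0 0 -0.2 0;0 0 0 0;0 0 -0.2 0;0 0 0 0",
)

```text
time_s: 7.92
position: [0.5399, 0.0434, 0.0832]
orientation: [-3.141, 0.0, 1.567]
wrist_force: [-0.3, 0.9, -1.9]
finger_gap: 0.0536
grip_force: 42.8
```

Request:
step_arm(
  motion="0 0 -0.2 0;0 0 0 0;0 0 0 0",
)

```text
time_s: 8.17
position: [0.5401, 0.0434, 0.0829]
orientation: [3.141, 0.0, 1.567]
wrist_force: [-2.1, -0.7, 9.6]
finger_gap: 0.0533
grip_force: 44.2
```

Request:
step_arm(
  motion="0 0 0 0;0 -0.9 0.1 0;0 -0.9 0 0;0 -0.9 0 0;0 -0.9 -0.1 0;0 0 0 0",
  force=20,
)

```text
time_s: 8.67
position: [0.5409, 0.0069, 0.0833]
orientation: [3.139, -0.002, 1.566]
wrist_force: [-2.2, 2.4, 14.2]
finger_gap: 0.0533
grip_force: 46.8
```

```bash
cat > tilt.py <<'E'
from h import *
import sys
a=cam("side",sys.argv[1]); P=cloud(a); p=get_obs()["position"]
hsv=cv2.cvtColor(a["image"],cv2.COLOR_BGR2HSV)
m=(hsv[...,0]<18)&(hsv[...,1]>120)&(abs(P[...,0]-p[0])<.04)&(P[...,1]>-.19)&(P[...,1]<.15)&(P[...,2]<.14)&(P[...,2]>-.01)
Q=P[m]; print(p.round(4),len(Q))
for z in np.arange(.01,.13,.02):
    q=Q[abs(Q[:,2]-z)<.01]
    if len(q): print(z.round(2),len(q),np.percentile(q[:,1],[5,50,95]).round(4))
print("zmax",np.percentile(Q[:,2],99),"y",np.percentile(Q[:,1],[1,99]),"x",np.percentile(Q[:,0],[1,99]))
E
python3 tilt.py t1
```

```text
[0.5409 0.007  0.0833] 487
0.01 61 [-0.0014  0.0039  0.0111]
0.03 61 [-0.0044  0.0001  0.0059]
0.05 67 [-0.0083 -0.0048  0.0015]
0.07 66 [-0.0138 -0.0064 -0.0021]
0.09 65 [-0.0172 -0.0118 -0.0074]
0.11 118 [-0.0191 -0.0119  0.0096]
zmax 0.12430898131951627 y [-0.01976663  0.01791731] x [0.51526669 0.56593436]
```

It is tilting (about 11°), but the bottom edge slid because the grip force didn't drop. I'll resend the grip value with the lower force.

Request:
step_arm(
  motion="0 0 0 0;0 0 0 0;0 -0.9 0 0;0 -0.9 -0.1 0;0 -0.9 -0.2 0;0 -0.9 -0.25 0;0 -0.9 -0.35 0;0 0 0 0",
  grip=-1,
  force=20,
)

```text
time_s: 9.38
position: [0.5405, -0.0389, 0.0726]
orientation: [3.141, -0.0, 1.565]
wrist_force: [0.0, -1.1, 5.8]
finger_gap: 0.0538
grip_force: 47.7
```

```bash
python3 tilt.py t2
```

```text
[ 0.5405 -0.0387  0.0727] 361
0.01 39 [-0.0207 -0.0034  0.0034]
0.03 47 [-0.0241 -0.016   0.0025]
0.05 42 [-0.038  -0.0307 -0.0241]
0.07 41 [-0.0499 -0.0434 -0.0377]
0.09 65 [-0.0645 -0.0567 -0.0508]
0.11 124 [-0.0603 -0.0472 -0.0361]
zmax 0.11762953931211666 y [-0.06788668  0.00682479] x [0.51505543 0.56586114]
```

Now about 34° and pivoting on its edge. Continuing the arc.

Request:
step_arm(
  motion="0 -0.83 -0.35 0;0 -0.79 -0.45 0;0 -0.75 -0.5 0;0 -0.7 -0.6 0;0 -0.64 -0.65 0;0 -0.58 -0.7 0;0 0 0 0",
)

```text
time_s: 10.02
position: [0.5401, -0.0821, 0.0383]
orientation: [-3.141, 0.001, 1.566]
wrist_force: [0.9, 0.5, 0.9]
finger_gap: 0.0536
grip_force: 48.4
```

```bash
python3 tilt.py t3
```

```text
[ 0.54   -0.0818  0.0387] 214
0.01 4 [-0.0865 -0.0505 -0.0239]
0.03 12 [0.0055 0.0119 0.0176]
0.05 37 [-0.1054 -0.0988 -0.0188]
0.07 129 [-0.1026 -0.0937 -0.0835]
0.09 30 [-0.0945 -0.0873 -0.0832]
zmax 0.0902890063268501 y [-0.10583687  0.0159073 ] x [0.51412435 0.56731461]
```

Request:
step_arm(
  motion="0 -0.5 -0.7 0;0 -0.45 -0.7 0;0 -0.4 -0.7 0;0 -0.3 -0.7 0;0 -0.2 -0.4 0;0 0 0 0;0 0 0 0",
)

```text
time_s: 10.65
position: [0.5395, -0.0994, 0.007]
orientation: [-3.14, 0.001, 1.568]
wrist_force: [-1.3, -0.0, -1.5]
finger_gap: 0.0537
grip_force: 49.2
```

```bash
python3 tilt.py t4; python3 -c "
from h import *
crop('t4',220,120,380,270,4,'t4c')"
```

```text
[ 0.5394 -0.0995  0.0072] 200
0.01 5 [-0.1132 -0.1109 -0.1095]
0.03 94 [-0.1174 -0.1092 -0.0381]
0.05 96 [-0.1152 -0.1075 -0.0684]
0.07 3 [-0.1177 -0.1151 -0.1142]
0.09 1 [-0.1135 -0.1135 -0.1135]
zmax 0.06415958973742228 y [-0.11948919 -0.03692701] x [0.51381094 0.56619551]
```

View pics/t4c.png

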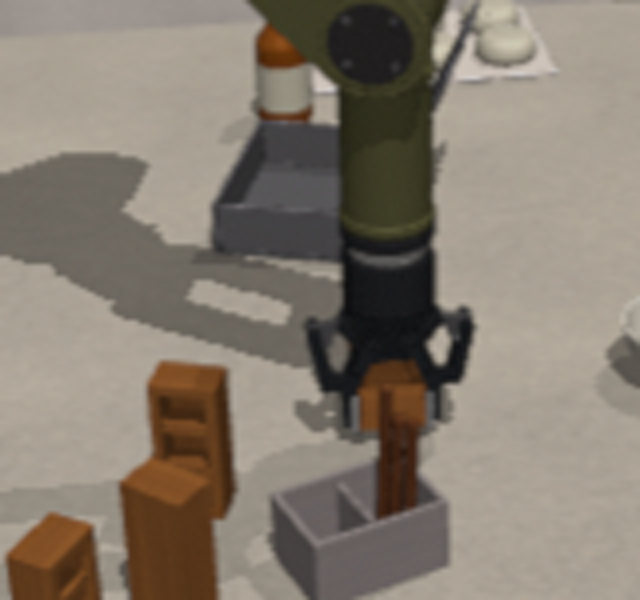

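The mould's end face, at about (360–430, 385–425) in the crop, is still a little raised: roughly 10° of tilt left. I'll lower gently, watching the force.

Request:
step_arm(
  motion="0 -0.1 -0.2 0;0 0 -0.2 0;0 0 0 0;0 0 0 0",
)

```text
time_s: 11.03
position: [0.5398, -0.1005, 0.004]
orientation: [-3.141, 0.001, 1.568]
wrist_force: [-1.1, -3.1, 3.3]
finger_gap: 0.0538
grip_force: 49.8
```

Request:
step_arm(
  motion="0 0 -0.2 0;0 0 0 0;0 0 0 0",
)

```text
time_s: 11.28
position: [0.5401, -0.1006, 0.0021]
orientation: [3.141, 0.001, 1.568]
wrist_force: [-1.8, -3.7, 4.3]
finger_gap: 0.0535
grip_force: 50.0
```

Request:
step_arm(
  motion="0 0 -0.2 0;0 0 0 0;0 0 0 0",
)

```text
time_s: 11.53
position: [0.5405, -0.1006, 0.0001]
orientation: [3.141, 0.001, 1.568]
wrist_force: [-1.2, -5.2, 4.7]
finger_gap: 0.0534
grip_force: 50.2
```

```bash
cat >> tilt.py <<'E'
E_=Q[(Q[:,1]<p[1]-.003)&(Q[:,2]<.08)&(abs(Q[:,0]-p[0])<.02)]; print("end face z",np.percentile(E_[:,2],[3,97]))
E
python3 tilt.py t5|tail -2
```

```text
zmax 0.0683409373408993 y [-0.12021849 -0.03847307] x [0.51459215 0.56732142]
end face z [0.0164039  0.06809332]
```

Request:
step_arm(
  motion="0 0 -0.15 0;0 0 0 0;0 0 0 0",
)

```text
time_s: 11.83
position: [0.5407, -0.1006, -0.0013]
orientation: [3.14, 0.001, 1.568]
wrist_force: [-2.0, -5.2, 4.7]
finger_gap: 0.0536
grip_force: 50.2
```

Request:
step_arm(
  motion="0 0 -0.15 0;0 0 0 0;0 0 0 0",
)

```text
time_s: 12.08
position: [0.5408, -0.1004, -0.0029]
orientation: [3.14, 0.001, 1.567]
wrist_force: [-0.8, -4.4, 3.7]
finger_gap: 0.0536
grip_force: 50.0
```

Run:
```python
from h import *
d=cam("side","t6"); o=get_obs(); print(o["position"],o["wrist_force"])
crop("t6",280,180,350,250,8,"t6c")
P=cloud(d)
for u in (312,316,320):
    print(u,[(v,*P[v,u,1:].round(3)) for v in range(206,234,2)])
```

```text
[ 0.54077547 -0.10034157 -0.00295486] [-0.14115947 -3.70207971  3.5134934 ]
312 [(206, np.float64(-0.11), np.float64(0.095)), (208, np.float64(-0.119), np.float64(0.093)), (210, np.float64(-0.119), np.float64(0.085)), (212, np.float64(-0.114), np.float64(0.075)), (214, np.float64(-0.119), np.float64(0.071)), (216, np.float64(-0.114), np.float64(0.059)), (218, np.float64(-0.099), np.float64(0.042)), (220, np.float64(-0.112), np.float64(0.042)), (222, np.float64(-0.115), np.float64(0.037)), (224, np.float64(-0.116), np.float64(0.03)), (226, np.float64(-0.115), np.float64(0.021)), (228, np.float64(-0.121), np.float64(0.018)), (230, np.float64(-0.1), np.float64(-0.005)), (232, np.float64(-0.116), np.float64(-0.002))]
316 [(206, np.float64(-0.121), np.float64(0.101)), (208, np.float64(-0.116), np.float64(0.09)), (210, np.float64(-0.109), np.float64(0.078)), (212, np.float64(-0.109), np.float64(0.071)), (214, np.float64(-0.035), np.float64(0.014)), (216, np.float64(-0.229), np.float64(0.135)), (218, np.float64(-0.234), np.float64(0.131)), (220, np.float64(-0.236), np.float64(0.125)), (222,
[... 217 characters left out ...]
084)), (232, np.float64(-0.232), np.float64(0.079))]
320 [(206, np.float64(-0.117), np.float64(0.097)), (208, np.float64(-0.113), np.float64(0.087)), (210, np.float64(-0.11), np.float64(0.078)), (212, np.float64(-0.115), np.float64(0.073)), (214, np.float64(-0.067), np.float64(0.034)), (216, np.float64(-0.084), np.float64(0.037)), (218, np.float64(-0.073), np.float64(0.022)), (220, np.float64(-0.107), np.float64(0.037)), (222, np.float64(-0.111), np.float64(0.032)), (224, np.float64(-0.247), np.float64(0.117)), (226, np.float64(-0.254), np.float64(0.115)), (228, np.float64(-0.247), np.float64(0.103)), (230, np.float64(-0.252), np.float64(0.099)), (232, np.float64(-0.247), np.float64(0.088))]
```

View pics/t6c.png

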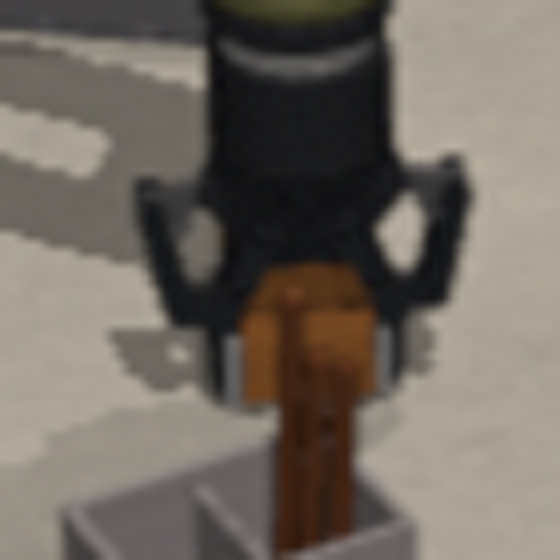

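The end face is now about z 0.008–0.042 in this crop, so the mould is nearly flat with its hollows up. The remaining drop is only a few millimetres. Releasing and lifting off.

Request:
step_arm(
  motion="0 0 0 0;0 0 0 0;0 0 0 0;0 0 0 0;0 0 0 0;0 0 0 0",
  grip=1,
)

```text
time_s: 12.63
position: [0.54, -0.0997, -0.0034]
orientation: [-3.141, -0.0, 1.567]
wrist_force: [-0.3, 0.3, 0.8]
finger_gap: 0.0857
grip_force: 0.0
```

Request:
step_arm(
  motion="0 0 1 0;0 0 2 0;0 0 3 0;0 0 3 0;0 0 3 0;0 0 3 0;0 0 3 0;0 0 2 0;0 0 0 0;0 0 0 0",
)

```text
time_s: 13.47
position: [0.5408, -0.1001, 0.1989]
orientation: [3.138, 0.001, 1.567]
wrist_force: [-0.1, -0.6, -0.4]
finger_gap: 0.0852
grip_force: 0.0
```

Run:
```python
from h import *
o=get_obs(); print(o["position"].round(4),o["orientation"].round(3))
for n in("wrist","top"):
    d=cam(n,n+"2"); P=cloud(d)
    hsv=cv2.cvtColor(d["image"],cv2.COLOR_BGR2HSV)
    m=(hsv[...,0]<20)&(hsv[...,1]>90)&(P[...,2]>.026)&(P[...,2]<.046)&(abs(P[...,0]-.54)<.08)&(P[...,1]>-.19)&(P[...,1]<.1)
    k,l,s,c=cv2.connectedComponentsWithStats(m.astype(np.uint8)); i=1+s[1:,4].argmax(); m=l==i
    Q=P[m]; print(n,s[i],cv2.minAreaRect((Q[:,:2]*1000).astype(np.float32)),np.percentile(Q[:,2],[5,50,95]))
    A=np.c_[Q[:,:2],np.ones(len(Q))]; print(np.linalg.lstsq(A,Q[:,2],rcond=None)[0])
```

```text
[ 0.5408 -0.1001  0.1989] [3.138e+00 1.000e-03 1.567e+00]
wrist [ 297   67   59  126 3578] ((539.8768310546875, -52.52846145629883), (118.26345825195312, 53.2827262878418), 89.95692443847656) [0.03095082 0.03613393 0.03757586]
[-0.00160846  0.0034622   0.03626158]
top [315 195  16  16 113] ((541.0646362304688, -19.657028198242188), (51.73574447631836, 51.64923858642578), 89.81209564208984) [0.02770377 0.03553436 0.0417245 ]
[0.03088771 0.04402381 0.01895048]
```

View pics/wrist2.png

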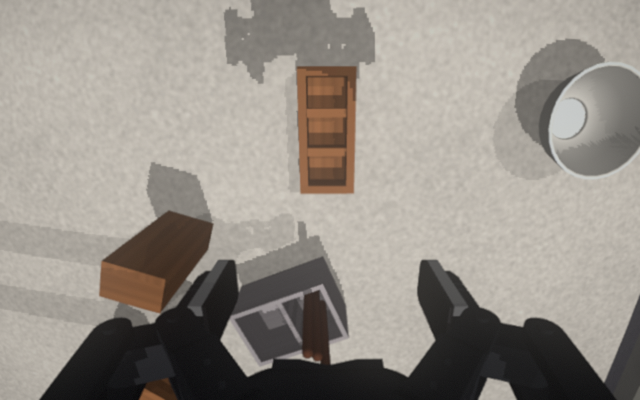

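The mould lies flat, hollows up. Its picture is (297–356, 67–193), which puts its centre at (0.540, -0.0525) with the length along y. Regrasping at the middle.

Request:
step_arm(
  motion="0 1.5 0 0;-0.1 1.8 -1.5 0;0 1.5 -2.5 0;0 0 -3 0;0 0 -3 0;0 0 -3 0;0 0 -3 0;0 0 -2 0;0 0 -1 0;0 0 0 0",
)

```text
time_s: 14.4
position: [0.5358, -0.0514, 0.0033]
orientation: [-3.134, -0.001, 1.567]
wrist_force: [-0.4, 0.1, -0.1]
finger_gap: 0.0854
grip_force: 0.0
```

Request:
step_arm(
  motion="0 0 -0.4 0;0 0 -0.2 0;0 0 0 0;0 0 0 0",
)

```text
time_s: 14.73
position: [0.5399, -0.0521, 0.0018]
orientation: [3.14, 0.0, 1.567]
wrist_force: [-0.5, 0.6, 0.0]
finger_gap: 0.0854
grip_force: 0.0
```

Request:
step_arm(
  motion="0 0 0 0;0 0 0 0;0 0 0 0;0 0 0 0;0 0 0 0;0 0 0 0",
  grip=-1,
  force=40,
)

```text
time_s: 15.23
position: [0.54, -0.0521, 0.0017]
orientation: [3.14, 0.0, 1.567]
wrist_force: [1.2, 0.6, 5.5]
finger_gap: 0.0537
grip_force: 43.7
```

Request:
step_arm(
  motion="0 0 0.3 0;0 0 0.5 0;0 0 1 0;0 0 2 0;0 0 2.5 0;0 0 2.5 0;0 0 2.5 0;0 0 2 0;0 0 1 0;0 0 0 0",
)

```text
time_s: 16.07
position: [0.5407, -0.0522, 0.1467]
orientation: [3.136, 0.001, 1.567]
wrist_force: [0.7, 0.5, -2.9]
finger_gap: 0.0536
grip_force: 42.8
```

Lifted. Refining the box pose from the first top view's floor points.

Run:
```python
from h import *
a=load("top0");P=cloud(a);Z=P[...,2]
c=np.array([.5077,.3008]);
for it in range(2):
  th=np.radians(-16.95); X=np.array([np.cos(th),np.sin(th)]);Y=np.array([-X[1],X[0]])
  D=P[...,:2]-c; lx=D@X; ly=D@Y
  m=(abs(lx)<.1)&(abs(ly)<.11)&(Z>.045)&(Z<.065)
  print("rim x",np.percentile(lx[m],[1,99]),"y",np.percentile(ly[m],[1,99]))
  f=(abs(lx)<.1)&(abs(ly)<.11)&(Z>-.01)&(Z<.03)
  m2=m&(lx<-.06); print("front",np.percentile(lx[m2],[2,98])); 
  k=m&(abs(ly)<.07)&(lx>.05); print("back",np.percentile(lx[k],[2,50,98]) if k.any() else 0)
m=(abs(lx)<.068)&(abs(ly)<.08); print("floor",np.nanmedian(Z[m]))
g=(abs(ly)<.07)&(lx>.09)&(Z>.07); A=np.c_[lx[g],np.ones(g.sum())]; s=np.linalg.lstsq(A,Z[g],rcond=None)[0]; print("lid line slope",s, np.degrees(np.arctan(s[0])))
print("lid ly", np.percentile(ly[(lx>.09)&(lx<.16)&(Z>.08)],[1,99]))
e=[c+X*x for x in(.08,.1466,.2)]; print(np.round(e,4),X,Y)
```

```text
rim x [-0.0795306   0.08601093] y [-0.09623984  0.0954235 ]
front [-0.07974363 -0.06252379]
back [0.07554391 0.08028183 0.08628393]
rim x [-0.0795306   0.08601093] y [-0.09623984  0.0954235 ]
front [-0.07974363 -0.06252379]
back [0.07554391 0.08028183 0.08628393]
floor 0.005550408325244692
lid line slope [ 2.15161829 -0.11671281] 65.07257562745106
lid ly [-0.57567601  0.09196566]
[[0.5842 0.2775]
 [0.6479 0.2581]
 [0.699  0.2425]] [ 0.95655953 -0.29153706] [0.29153706 0.95655953]
```

Request:
step_arm(
  motion="-1.2 1.5 0 0;-1.2 3 0 0;-1.2 3.5 0 0;-1.2 3.5 0 -0.5;0 3.5 0 -0.5;0 3.5 0 -0.5;0 3.5 0 -0.5;0 3.5 0 -0.5;0 3.5 0 -0.5;0 3 0 -0.35",
)

```text
time_s: 16.9
position: [0.4896, 0.2699, 0.1421]
orientation: [-3.139, 0.002, 1.274]
wrist_force: [0.7, -0.6, -1.4]
finger_gap: 0.0535
grip_force: 42.9
```

Request:
step_arm(
  motion="0.6 1.8 0 0;0.6 1 0 0;0.2 0.5 0 0;0 0 0 0;0 0 0 0;0 0 0 0",
)

```text
time_s: 17.4
position: [0.5045, 0.2994, 0.1433]
orientation: [-3.14, 0.002, 1.274]
wrist_force: [-0.4, -0.5, -2.3]
finger_gap: 0.0535
grip_force: 42.8
```

Run:
```python
from h import *
d=cam("wrist","w3"); o=get_obs(); print(o["position"].round(4),o["orientation"].round(3),o["wrist_force"].round(1))
P=cloud(d);Z=P[...,2]
c=np.array([.508,.301]);th=np.radians(-17); X=np.array([np.cos(th),np.sin(th)]);Y=np.array([-X[1],X[0]])
print("tcp local",(o["position"][:2]-c)@X,(o["position"][:2]-c)@Y)
D=P[...,:2]-c; lx=D@X; ly=D@Y
m=(Z>.045)&(Z<.06)&(abs(lx)<.1)&(abs(ly)<.11); print("rim",np.percentile(lx[m],[1,99]),np.percentile(ly[m],[1,99]))
hsv=cv2.cvtColor(d["image"],cv2.COLOR_BGR2HSV)
m=(hsv[...,0]<20)&(hsv[...,1]>90)&(Z>.1)&(Z<.25)&(abs(lx)<.06)
print("mould",np.percentile(lx[m],[1,99]),np.percentile(ly[m],[1,99]),np.percentile(Z[m],[2,50,98]))
A=np.c_[lx[m],ly[m],np.ones(m.sum())]; print(np.linalg.lstsq(A,Z[m],rcond=None)[0])
```

```text
[0.5046 0.2994 0.1435] [-3.141e+00  1.000e-03  1.274e+00] [ 0.5 -0.7 -1.9]
tcp local -0.0027701974201688336 -0.0024964509964816436
rim [-0.08108367  0.08081065] [-0.06276665  0.09342736]
mould [-0.03025454  0.02256577] [-0.05528666  0.05701557] [0.14910366 0.17275728 0.17896052]
[0.0011981  0.08227661 0.16563961]
```

View pics/w3.png

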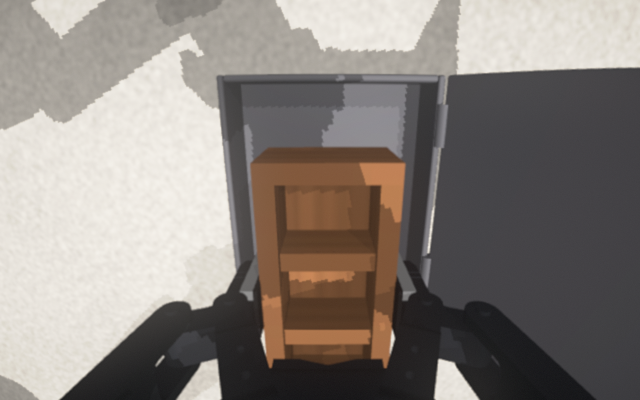

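The mould is held level over the box. It spans about (252–404, 150–365) in the wrist view, with box rims at 220 and 445, and is centred within 4 mm. Lowering it in.

Request:
step_arm(
  motion="0 0 -1 0;0 0 -2 0;0 0 -2 0;0 0 -2 0;0 0 -2 0;0 0 -1.5 0;0 0 -1.2 0;0 0 -0.8 0;0 0 -0.4 0;0 0 0 0",
)

```text
time_s: 18.28
position: [0.5045, 0.3003, 0.0139]
orientation: [-3.14, 0.001, 1.274]
wrist_force: [-0.8, -0.5, -2.1]
finger_gap: 0.0534
grip_force: 42.8
```

Request:
step_arm(
  motion="0 0 -0.3 0;0 0 -0.1 0;0 0 0 0;0 0 0 0",
)

```text
time_s: 18.62
position: [0.5054, 0.3012, 0.0114]
orientation: [3.141, -0.001, 1.275]
wrist_force: [-0.2, 0.1, -2.0]
finger_gap: 0.0535
grip_force: 42.8
```

Request:
step_arm(
  motion="0 0 -0.2 0;0 0 -0.1 0;0 0 0 0;0 0 0 0",
)

```text
time_s: 18.95
position: [0.505, 0.301, 0.0078]
orientation: [-3.142, 0.0, 1.275]
wrist_force: [0.3, 0.4, -3.1]
finger_gap: 0.0533
grip_force: 42.8
```

Request:
step_arm(
  motion="0 0 -0.1 0;0 0 0 0;0 0 0 0",
)

```text
time_s: 19.2
position: [0.5052, 0.3011, 0.0068]
orientation: [3.141, -0.0, 1.275]
wrist_force: [0.5, -0.1, -2.7]
finger_gap: 0.0534
grip_force: 42.8
```

Request:
step_arm(
  motion="0 0 -0.1 0;0 0 0 0;0 0 0 0",
)

```text
time_s: 19.45
position: [0.5052, 0.3011, 0.0068]
orientation: [3.141, -0.0, 1.275]
wrist_force: [-2.3, -0.2, 5.1]
finger_gap: 0.0534
grip_force: 43.6
```

It's resting on the box floor (upward force 5 N). Releasing, partly open, and retracting straight up.

Request:
step_arm(
  motion="0 0 0 0;0 0 0 0;0 0 0 0;0 0 0 0;0 0 0 0",
  grip=0.8,
)

```text
time_s: 19.87
position: [0.5051, 0.301, 0.0057]
orientation: [-3.142, 0.0, 1.275]
wrist_force: [-0.1, -1.1, 0.2]
finger_gap: 0.0772
grip_force: 0.0
```

Request:
step_arm(
  motion="0 0 0.5 0;0 0 1 0;0 0 2 0;0 0 3 0;0 0 3 0;0 0 4 0;0 0 4 0;0 0 4 0;0 0 4 0;0 0 3 0",
)

```text
time_s: 20.7
position: [0.5055, 0.3013, 0.296]
orientation: [3.138, -0.004, 1.275]
wrist_force: [0.4, 1.0, -0.1]
finger_gap: 0.0771
grip_force: 0.0
```

Run:
```python
from h import *
d=cam("wrist","w4"); o=get_obs(); print(o["position"].round(4),o["orientation"].round(3),o["joint_positions"].round(2))
P=cloud(d);Z=P[...,2]
c=np.array([.508,.301]);th=np.radians(-17); X=np.array([np.cos(th),np.sin(th)]);Y=np.array([-X[1],X[0]])
D=P[...,:2]-c; lx=D@X; ly=D@Y
hsv=cv2.cvtColor(d["image"],cv2.COLOR_BGR2HSV)
m=(hsv[...,0]<20)&(hsv[...,1]>90)&(Z>.034)&(Z<.046)&(abs(lx)<.07)&(abs(ly)<.09)
print("mould",np.percentile(lx[m],[1,99]),np.percentile(ly[m],[1,99]),np.percentile(Z[m],[2,50,98]))
A=np.c_[lx[m],ly[m],np.ones(m.sum())]; print(np.linalg.lstsq(A,Z[m],rcond=None)[0])
```

```text
[0.5082 0.3027 0.302 ] [ 3.13  -0.011  1.275] [ 0.47  0.28  1.37 -0.    1.48  0.76]
mould [-0.03028403  0.02273575] [-0.06075092  0.05818526] [0.03515609 0.04114493 0.04308062]
[-0.00089531  0.00775852  0.04040826]
```

The mould is flat in the box (top z≈0.041, local x −30..23, y −61..58 mm). Closing the fingers and passing over to behind the lid.

Request:
step_arm(
  motion="1.2 -0.3 0 0;2.5 -0.8 0 0;2.8 -0.9 0 0;2.8 -0.9 0 0;2.8 -0.9 0 0;2.8 -0.9 0 0;2.6 -0.8 0 0;2.2 -0.7 0 0;1.3 -0.4 0 0;0 0 0 0",
  grip=-1,
)

```text
time_s: 21.58
position: [0.7177, 0.2326, 0.2878]
orientation: [-3.14, 0.002, 1.272]
wrist_force: [-0.3, 0.5, -0.2]
finger_gap: -0.0001
grip_force: 0.0
```

Request:
step_arm(
  motion="0 0 0 0;0 0 -1 0;0 0 -2 0;0 0 -2.5 0;0 0 -2.5 0;0 0 -2.5 0;0 0 -2 0;0 0 -1 0;0 0 0 0;0 0 0 0",
)

```text
time_s: 22.42
position: [0.7142, 0.2355, 0.1557]
orientation: [-3.141, 0.0, 1.276]
wrist_force: [0.1, 0.0, 0.1]
finger_gap: -0.0004
grip_force: 0.0
```

Run:
```python
from h import *
d=cam("side","s5"); o=get_obs();p=o["position"]; print(p.round(4),o["orientation"].round(3),o["wrist_force"].round(1))
c=np.array([.508,.301]);th=np.radians(-17); X=np.array([np.cos(th),np.sin(th)]);Y=np.array([-X[1],X[0]])
print("tcp local",(p[:2]-c)@X,(p[:2]-c)@Y)
crop("s5",240,80,400,220,5,"s5c")
```

```text
[0.7152 0.2356 0.157 ] [ 3.140e+00 -1.000e-03  1.276e+00] [0.3 0.7 0.4]
tcp local 0.217309085756767 -0.0019745601534451804
```

View pics/s5c.png

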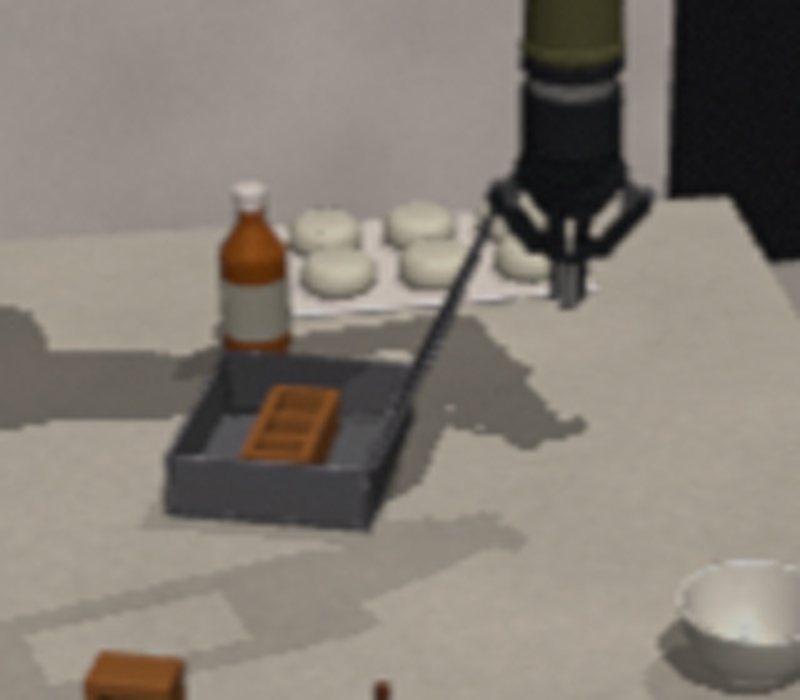

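The crop shows the mould flat in the box at (290,425), and the gripper behind the lid. The shut knuckles at (500,195) stick out towards the lid edge at (490,220), so I'll back off 2 cm and turn the tool 90° so the slim side faces the lid.

Request:
step_arm(
  motion="1 -0.3 0 0;0.9 -0.3 0 0;0 0 0 1.4;0 0 0 1.4;0 0 0 1.4;0 0 0 1.4;0 0 0 1.4;0 0 0 1.4;0 0 0 1.4;0 0 0 1.4",
)

```text
time_s: 23.3
position: [0.7361, 0.2286, 0.1572]
orientation: [3.139, 0.002, 2.258]
wrist_force: [0.1, -0.1, 0.0]
finger_gap: 0.0003
grip_force: 0.0
```

Request:
step_arm(
  motion="0 0 0 1.4;0 0 0 1.4;0 0 0 1.4;0 0 0 1.4;0 0 0 1.2;0 0 0 0;0 0 0 0",
)

```text
time_s: 23.88
position: [0.7355, 0.2287, 0.1568]
orientation: [3.141, 0.002, 2.842]
wrist_force: [-0.8, -0.2, -0.0]
finger_gap: 0.0001
grip_force: 0.0
```

Request:
step_arm(
  motion="-0.6 0.2 1 0;-1.3 0.4 0 0;-1.3 0.4 0 0;-1.3 0.4 0 0;-1.3 0.4 0 0;-1.3 0.4 0 0;-1.1 0.34 0 0;-1 0.3 0 0;-1 0.3 0 0;-1 0.3 0 0",
)

```text
time_s: 24.72
position: [0.6238, 0.2639, 0.1695]
orientation: [3.138, 0.006, 2.843]
wrist_force: [-0.6, -0.5, -0.3]
finger_gap: -0.0003
grip_force: 0.0
```

```bash
cat > lid.py <<'E'
from h import *
import sys
d=cam("side",sys.argv[1]); o=get_obs();p=o["position"]
c=np.array([.508,.301]);th=np.radians(-17); X=np.array([np.cos(th),np.sin(th)]);Y=np.array([-X[1],X[0]])
print("tcp local",((p[:2]-c)@X).round(4),((p[:2]-c)@Y).round(4),p[2].round(3),o["wrist_force"].round(1))
P=cloud(d);D=P[...,:2]-c;lx=D@X;ly=D@Y;Z=P[...,2]
g=d["image"].astype(int); dark=(g.max(2)<110)
m=dark&(ly>-.1)&(ly<-.03)&(lx>-.1)&(lx<.17)&(Z>.05)
for z in np.arange(.06,.23,.02):
    q=m&(abs(Z-z)<.008)
    if q.any(): print(z.round(2),q.sum(),np.percentile(lx[q],[5,50,95]).round(3))
E
python3 lid.py l1
```

```text
tcp local 0.1178 -0.0022 0.168 [-3.5 -0.3 -0. ]
0.06 20 [-0.074  0.069  0.09 ]
0.08 13 [0.087 0.091 0.094]
0.1 14 [0.091 0.095 0.096]
0.12 15 [0.091 0.097 0.099]
0.14 16 [0.096 0.1   0.102]
0.16 15 [0.099 0.103 0.104]
0.18 17 [0.1   0.105 0.107]
0.2 13 [0.104 0.108 0.109]
0.22 22 [0.107 0.119 0.135]
```

The lid is at about 1.71 rad. Pushing gently past upright.

Request:
step_arm(
  motion="-0.8 0.24 0 0;-0.8 0.24 0 0;-0.7 0.22 0 0;-0.7 0.22 0 0;-0.6 0.18 0 0;-0.4 0.12 0 0;0 0 0 0;0 0 0 0",
)

```text
time_s: 25.43
position: [0.582, 0.2758, 0.1658]
orientation: [-3.141, 0.0, 2.846]
wrist_force: [0.2, 0.6, 0.0]
finger_gap: 0.0001
grip_force: 0.0
```

```bash
python3 lid.py l2
```

```text
tcp local 0.0785 -0.0025 0.166 [-0.5 -0.7 -0.4]
0.06 42 [-0.073  0.083  0.087]
0.08 34 [0.072 0.078 0.082]
0.1 35 [0.065 0.07  0.074]
0.12 37 [0.057 0.062 0.067]
0.14 36 [0.05  0.054 0.058]
0.16 28 [0.041 0.046 0.051]
0.18 32 [0.033 0.038 0.043]
0.2 35 [0.024 0.029 0.033]
0.22 22 [0.07  0.081 0.093]
```

The lid has left the finger and is falling shut. Backing away and up.

Request:
step_arm(
  motion="0.5 -0.15 0 0;1 -0.3 0 0;1 -0.3 1 0;1 -0.3 2 0;0 0 3 0;0 0 3 0;0 0 3 0;0 0 2 0;0 0 0 0;0 0 0 0",
)

```text
time_s: 26.32
position: [0.619, 0.2649, 0.3075]
orientation: [3.139, 0.004, 2.845]
wrist_force: [-0.0, 0.4, -0.3]
finger_gap: 0.0002
grip_force: 0.0
```

Request:
step_arm(
  motion="0 0 0 0;-0.5 -2 0 0;-0.5 -3 0 0;-0.5 -3 0 0;-0.5 -3 0 0;0 -3 0 0;0 -2 0 0;0 0 0 0;0 0 0 0;0 0 0 0",
)

```text
time_s: 27.15
position: [0.5967, 0.1054, 0.3044]
orientation: [-3.141, -0.003, 2.845]
wrist_force: [-0.0, 0.7, -0.4]
finger_gap: -0.0001
grip_force: 0.0
```

Run:
```python
from h import *
d=cam("top","f"); P=cloud(d);Z=P[...,2]
c=np.array([.508,.301]);th=np.radians(-17); X=np.array([np.cos(th),np.sin(th)]);Y=np.array([-X[1],X[0]])
D=P[...,:2]-c;lx=D@X;ly=D@Y
m=(abs(lx)<.075)&(abs(ly)<.08); print("lid z",np.percentile(Z[m],[5,50,95]).round(4))
A=np.c_[lx[m],ly[m],np.ones(m.sum())];print(np.linalg.lstsq(A,Z[m],rcond=None)[0].round(3))
vv,uu=np.mgrid[:400,:640]
for n,w in(("bowl",(305,105,350,155)),("bottle",(145,200,180,235)),("mug",(440,200,485,245))):
    m=(uu>w[0])&(uu<w[2])&(vv>w[1])&(vv<w[3])&(Z>.02)&(Z<.17);print(n,np.nanmedian(P[m],0).round(3))
o=get_obs();print(o["position"].round(3),o["wrist_force"].round(1))
```

```text
lid z [0.056  0.0621 0.068 ]
[0.003 0.001 0.062]
bowl [ 0.818 -0.041  0.039]
bottle [0.49  0.51  0.101]
mug [ 0.47  -0.512  0.063]
[0.597 0.106 0.305] [ 0.5 -0.6 -0.1]
```

View pics/f.png

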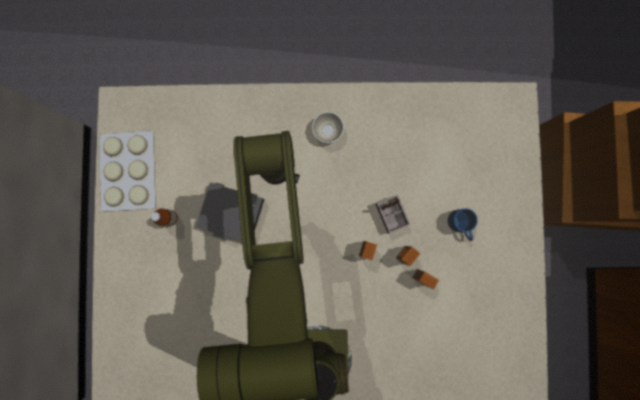

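The lid is fully shut: it's at (230,213), level at z≈0.06. The caddy's front cell is empty, and the bowl (327,128), bottle (161,217) and mug (462,222) haven't moved. The arm touches nothing.

```bash
python3 -c "
from bench import hand_in
print(hand_in())"
```

```text
the job is handed in; nothing more can be done
None
```

The job is handed in: I took the mould from the caddy, laid it flat on the table and let go, then set it flat inside the box; the lid fell fully shut by its own weight, and the bowl, bottle and mug didn't move (about 27 s of the 72 s allowed).

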